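# Check a slanted bore with a collared gauge rod and show its tip under the magnifier

### The job

First swing the stiff bench magnifier by its upright knob so that its lens stands over the white reading pad, and leave it there. Then take the gauge rod from its rest by the handle, slide it into the slanted guide tube in the vise until its collar stops against the tube's mouth, keeping hold of it, and draw it right out again. Finish holding the rod level and still, with its tip under the middle of the lens, about half-way between lens and pad and touching neither; do not let go, and leave the wrench, the steel block and the bolt where they lie.

Things in the scene. Friction and masses are not known exactly. Their poses are not given: they have to be found in the camera images.
- gauge_grip (a point): Centre of the gauge rod's handle, on the axis (the gauge rod is described under gauge). Own y points along the rod from handle to tip, own z up as it lies. At the start it lies level in its rest, axis 56 mm above the bench, tip to the robot's left. The middle of the handle (34 mm either way from this point) is free on both sides and below, down to the rest's base plate.
- gauge_collar (a point): Centre of the collar's front face (the face towards the tip, which stops on the tube's mouth), on the axis, 58 mm ahead of the handle's centre. Axes as the gauge rod.
- gauge_tip (a point): End of the gauge rod's tip, on the axis, 168 mm ahead of the handle's centre and 110 mm ahead of the collar's front face. Axes as the gauge rod.
- bore_mouth (a point): Centre of the mouth of the slanted steel guide tube, 160 mm above the bench. Own z points out of the tube along its axis, to the robot's right (about -y, yaw varies) and 35 degrees above level. Rim 31 mm across, inside 24 mm wide at the rim, narrowing to 17 mm some 13 mm further in; then straight, 17 mm wide, open to 125 mm from the mouth, so that the collar stops before the tip does.
- magnifier (a joint): Swing of the magnifier arm about its upright post, in rad: 0 with the lens straight over the reading pad, growing as the lens swings to the robot's left (clockwise seen from above), range -0.6 to 1.5; starts 0.6 to 1.0. Stiff: about 0.5 N m to move (2 N at the knob); it stays where it is left.
- post_axis (a point): Point on the axis of the magnifier's upright post (fixed), 200 mm above the bench, the height of the arm and lens.
- lens_center (a point): Centre of the magnifier's round lens, lying flat in a black ring 104 mm across and 12 mm thick, 200 mm from the post's axis and 200 mm above the bench.
- knob (a point): Upright steel pin that serves as the magnifier's knob, 14 mm thick, at the lens ring's outer side, 275 mm from the post's axis; it stands from the arm's level, 200 mm, up to 255 mm above the bench. This point is on its axis, 240 mm above the bench, where it is to be pinched from above.
- pad_center (a point): Centre of the top of the white square reading pad, 90 x 90 mm, 10 mm high, fixed on the magnifier's foot, 200 mm from the post.
- gauge: Gauge rod, loose, 0.12 to 0.25 kg, straight: a black ribbed square handle 22 x 22 mm and 100 mm long, then a round steel collar 34 mm across and 8 mm thick, then a plain round steel rod 10 mm thick and 110 mm long. Origin at the centre of its handle, own y along the axis towards the tip.
- stand: Magnifier's fixed foot with post and pad; origin on the bench at the post; own -x points to the pad.
- vise: Grey bench vise, fixed, 120 x 170 mm, jaws up to 125 mm high, a screw and bar on its -x side; origin on the bench under its middle. Between its jaws, at a slant, it holds a 50 x 50 mm aluminium block out of which the guide tube stands 40 mm; the mouth is 70 mm to own -y of the vise's middle.
- rest: Fixed rest of the gauge rod, base plate 70 x 110 mm, 10 mm high; two plywood saddles under the handle, 34 to 46 mm either side of its centre, with side lips up to 52 mm above the bench (4 mm below the rod's axis). Origin on the bench under its middle.
- wrench: Bystander: a wrench lying on the bench, about 180 mm long; leave alone.
- block: Bystander: steel block 50 x 25 x 25 mm on the bench; leave alone. Origin under its middle.
- bolt: Bystander: a bolt standing on its head, 27 mm across, 52 mm high; leave alone. Origin under its middle.
Things that resemble listed ones, but are neither listed nor needed, are in the scene too. Of the things that look like the rest, take the one that is farthest from the robot's base at the start.

How it is judged (in metres and radians):
On the way, in this order (a step that is already met when the one before it is completed fails the run):
1. the magnifier's lens stands over the pad, at rest, the gauge rod still in its rest (horizontal distance between lens_center and pad_center below 0.025 m and velocity of joint magnifier between -0.05 and 0.05 rad/s and distance of gauge from where it was at the start of the episode below 0.02 m), for 0.2 s.
2. the held gauge rod is in the tube, its collar stopped on the mouth (distance between gauge_collar and bore_mouth below 0.006 m and z of gauge_collar in the frame of bore_mouth below 0.004 m and angle between the y axis of gauge_tip and the z axis of bore_mouth, either way round below 0.1 rad and contact force between gauge and vise above 0.2 N and contact force between the fingers and gauge above 1 N), for 0.1 s.
3. the held gauge rod is drawn right out of the tube (z of gauge_tip in the frame of bore_mouth above 0.01 m and contact force between the fingers and gauge above 1 N), for 0.1 s.
At the end, for the whole second after the job is handed in: The lens is within 25 mm of straight over the pad's centre; the gauge rod is gripped in the fingers and touches neither magnifier, pad, rest nor vise, is level within 8 degrees and still (under 20 mm/s), its tip within 25 mm sideways of the lens's centre and 40 to 150 mm below the lens (horizontal distance between lens_center and pad_center below 0.025 m and horizontal distance between gauge_tip and lens_center below 0.025 m and z of gauge_tip in the frame of lens_center between -0.15 and -0.04 m and angle between gauge_tip's own y axis and vertical between 1.431 and 1.711 rad and contact force between the fingers and gauge above 1 N and linear speed of gauge below 0.02 m/s and angular speed of gauge below 0.1 rad/s and contact force between gauge and stand below 0.05 N and contact force between gauge and rest below 0.05 N and contact force between gauge and vise below 0.05 N and height (world z) of gauge above 0.045 m); the arm keeps its last pose, push and grip.
It fails at once if the wrench is disturbed (moved over 15 mm) (distance of wrench from where it was at the start of the episode above 0.015 m).
It fails at once if the block is disturbed (moved over 15 mm) (distance of block from where it was at the start of the episode above 0.015 m).
It fails at once if the bolt is disturbed (moved over 15 mm) (distance of bolt from where it was at the start of the episode above 0.015 m).
It also fails if it takes over 72 s, if anything falls off the work surface, if the arm or the gripper's body presses on something with over 40 N, if the wrist force passes 120 N, or if a joint passes its speed limit or range.

### The arm

A 6-joint arm with a two-finger parallel gripper is mounted at the origin on the work surface. World frame = base frame: x ahead of the robot, y to its left, z up, the work surface at z = 0. Lengths are in m, angles in degrees, forces in N, time in s.
With the tool pointing down it reaches from about 0.3 to 0.75 m from the base axis. Payload 8.5 kg.
Tool frame: the origin (TCP) lies at the very end of the fingers, on their centre line; the grasp point (between the pads) lies 19 mm behind it (env.pinch_z is the distance from the TCP to the grasp point, in m); z points along the fingers, y is the line along which they close (so a half turn about z gives the same grasp; the last joint's range is limited). The gripper opens to 85 mm and grips with 20 to 120 N. Pads are 22 mm wide; open, the fingers measure 114 mm over their backs; the gripper's body (76 mm by 85 mm) begins 54 mm behind the grasp point. The pads swing forward as they close: fully open they stand 13 mm farther back than shut.
Start: joints at [-86.534, 21.807, 74.336, -0, 83.858, -12.336], TCP at [0.15, -0.529, 0.231] pointing down, gripper open.
Joint ranges: [-178.18, 178.18], [-50.72, 133.34], [12.68, 142.11], [-81.47, 261.47], [9.98, 163.14], [-165.26, 165.26]. Speed limits (degrees/s): [136.94, 136.94, 180, 180, 180, 180].

### API

Orientations are given as a 3x3 rotation matrix whose columns are the frame's x, y, z axes.
In Python, from rig import env, viewer gives the robot as it stands.
- The arm moves only by the tool drive_tool, never from a script. Its argument "series" is a list of rows, each a list of 3 entries, a list of its own where there are three numbers: the shift along the tool's x, y, z in m, then the turn about the tool's z in degrees, then the finger opening in m, from 0 to 0.0854. A call has 1 to 20 rows; each row is the pose to reach, as a shift and turn from the pose commanded when the call began, along the tool's axes at that moment; what a row does not reach only later rows make up. A row lasts 1/10 s, in which the tool goes at most 50 mm and 8.59 degrees, less where a joint would pass 70% of its speed; a pose out of reach is approached as far as the arm can. A call with a gripper value outside its range is refused whole. The fingers move at their own pace and stop on an object; "newtons" is the grip in N (left out, the last holds). Time passes only in rows, so rows that repeat a pose let the fingers close. It gives the time, the measured TCP pose, the force, the opening and the grip force at its end, in the units of the state.
- env.observe(): the state, without advancing time (a new reading comes with each control period).
- viewer.get_image(name): name is "scene" or "top"; returns a dict with "img" (480x640x3 uint8, red, green, blue), "depth" (480x640 float32, m along the optical axis (not along the pixel's ray), 0 where there is no reading), "camera_matrix" (3x3 intrinsics, pixels), "rvec" (rotation vector, rad) and "tvec" (3), from world to camera coordinates, as OpenCV has them. Camera axes: x right, y down, z forward; pixel columns grow to the right and rows downward; lengths in m; the calibration is good to about 2 mm. A picture is of the moment at which its call begins.
- env.close_job(): hands the job in; it is judged then, once.
The state is a dict: "time_s": time; "q": joint angles; "qvel": joint speeds; "joint_efforts": joint torques, N m; "position": TCP position; "tool_rot": TCP orientation; "ft_force": force on the tool from outside, world axes, zero at the start; "wrist_torque": the same for the moment, N m; "grip_width": finger opening in m; "gripper_force": force on a finger pad.
Only numpy, scipy, OpenCV 4.12 (cv2) and the standard library are available. Lean on these libraries where they do the work, as an engineer would, in place of code of your own. Each camera call takes 0.05 s, during which the arm holds its last target. There are 200 camera calls.

## Working session

There is one attempt and no reset: what is moved stays moved. The work goes in short steps, Python scripts to look and compute and a tool call to move; the robot and the scene stay as the last step left them, time stands still between calls to the robot, and variables do not carry over. Pictures are saved under pics/ and viewed, at most 10 in all, crops included, and the job is handed in when it is done.

Besides the shell and the picture viewer there is one more tool, called after "Request:" in YAML: its name, and indented under it one key for each argument. drive_tool: Moves the arm, as the interface text tells. Its arguments: {"type":"object","properties":{"series":{"type":"array"},"newtons":{"type":"number"}},"required":["series"]}

```bash
ls; mkdir -p pics; python3 - <<'E'
from rig import env, viewer
import cv2,numpy as np
for n in ("scene","top"):
    d=viewer.get_image(n); cv2.imwrite(f"pics/{n}0.png",d["img"][:,:,::-1]); np.savez(f"{n}0.npz",**d)
    R=cv2.Rodrigues(d["rvec"])[0]; print(n,-R.T@np.ravel(d["tvec"]),R[2],d["camera_matrix"][0,0])
print(env.observe(), env.pinch_z)
E
```

```text
pics
scene [ 0.86600356 -0.46196656  0.85989952] [-0.39977471  0.48900216 -0.7752787 ] 436.17371790202196
top [ 0.30526619 -0.01086058  1.48628844] [ 0.16880385  0.02148141 -0.98541555] 555.1226145568122
{'time_s': 0.1, 'q': array([-8.65347919e+01,  2.18375093e+01,  7.43790925e+01,  6.06169058e-04,
        8.38589226e+01, -1.23368315e+01]), 'qvel': array([-0.06344399, -0.03702285, -0.0050123 ,  0.10755533, -0.02281171,
       -0.06452915]), 'joint_efforts': array([ 3.52261879e-03, -4.49215293e+01, -2.31655866e+01, -2.03866357e-04,
        3.67319924e-03, -8.00607324e-06]), 'position': array([ 0.14974741, -0.52894822,  0.23077773]), 'tool_rot': array([[ 9.62208620e-01,  2.72313360e-01, -6.91724465e-05],
       [ 2.72313213e-01, -9.62207764e-01,  1.31637517e-03],
       [ 2.91908280e-04, -1.28546411e-03, -9.99999131e-01]]), 'ft_force': array([ 0.30241993,  0.31844641, -0.37999999]), 'wrist_torque': array([ 0.04136798, -0.02120208,  0.04898904]), 'gripper_force': 0.0, 'grip_width': 0.08570083527647461} 0.0187
```

View pics/scene0.png

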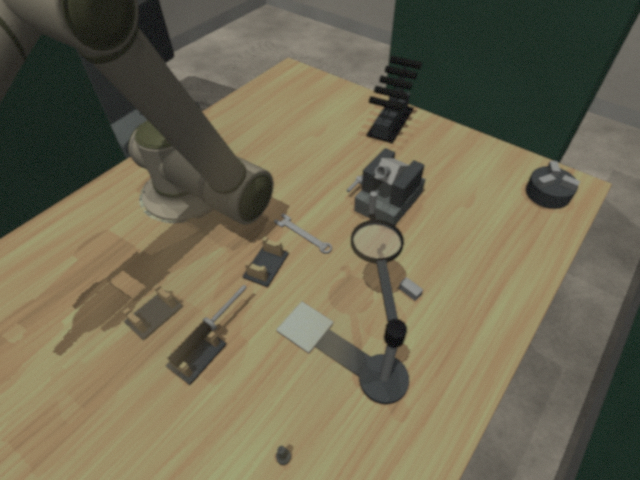

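View pics/top0.png

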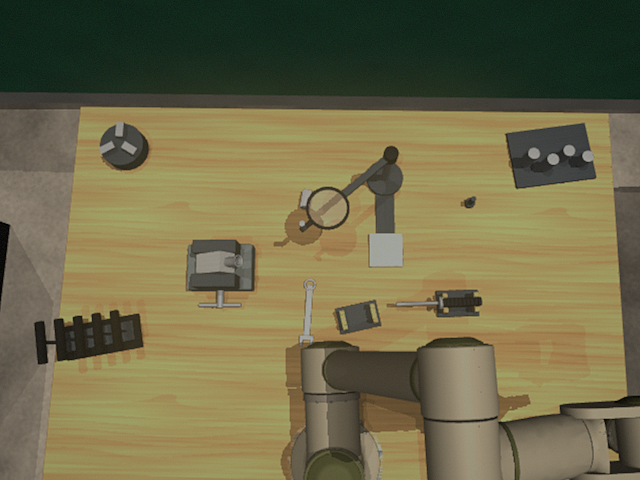

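The scene image shows the gauge rod in its rest (205,345), two empty look-alike rests at (153,313) and (266,262), the vise and tube at (390,175) and the lens at (377,240) with its knob near (375,210). In the top image the rod is at (440,302), tip (397,304), the pad at (386,250), the post at (390,155), the lens at (327,208), the knob near (302,225) and the vise at (222,265). The tool can't tilt, so the rod must be pivoted passively in the grip.

Candidates for the rest are the three above. I'll measure them and check crops.

```bash
cat > h.py <<'E'
import numpy as np, cv2
def cam(d):
    R=cv2.Rodrigues(d["rvec"])[0]; t=np.ravel(d["tvec"]); return R,t,d["camera_matrix"]
def ray(d,u,v):
    R,t,K=cam(d); return -R.T@t, R.T@np.linalg.solve(K,[u,v,1.])
def plane(d,u,v,z):
    o,r=ray(d,u,v); return o+r*(z-o[2])/r[2]
def tri(d1,p1,d2,p2):
    o1,r1=ray(d1,*p1); o2,r2=ray(d2,*p2)
    s=np.linalg.lstsq(np.c_[r1,-r2],o2-o1,rcond=None)[0]
    a,b=o1+s[0]*r1,o2+s[1]*r2; return (a+b)/2,np.linalg.norm(a-b)
def cloud(d):
    R,t,K=cam(d); v,u=np.mgrid[:480,:640]; z=d["depth"]
    p=np.stack([(u-K[0,2])*z/K[0,0],(v-K[1,2])*z/K[1,1],z],-1)
    p=(p-t)@R; p[z==0]=np.nan; return p
def proj(d,p):
    return cv2.projectPoints(np.float64(p).reshape(-1,3),d["rvec"],d["tvec"],d["camera_matrix"],None)[0].reshape(-1,2)
E
python3 - <<'E'
from h import *
np.set_printoptions(precision=4,suppress=True)
S=np.load("scene0.npz");T=np.load("top0.npz")
for n,u,v,z in [("rest gauge",458,302,.03),("rest b",358,316,.02),("pad",386,250,.01),("post",391,154,.2),("lens",327,208,.2),("knob",302,224,.24),("tip",398,304,.056),("tail",481,301,.056),("vise",222,265,.1),("bolt",470,202,.03),("block",305,199,.02)]: print(n,plane(T,u,v,z))
print("rest c",plane(S,153,313,.02), "rest b",plane(S,266,262,.02),"rest gauge",plane(S,197,357,.02))
P=cloud(T);print("depth T",P[250,386],P[154,391],P[302,465],P[258,235])
P=cloud(S);print("depth S",P[327,305],P[325,215],P[165,385])
a=cv2.resize(T["img"][225:335,175:335],None,fx=5,fy=5,interpolation=2)[:,:,::-1]
b=cv2.resize(S["img"][140:260,330:450],None,fx=4.5,fy=4.5,interpolation=2)[:,:,::-1]
c=cv2.resize(S["img"][270:390,120:260],None,fx=4,fy=4,interpolation=2)[:,:,::-1]
e=cv2.resize(T["img"][180:330,285:495],None,fx=3.8,fy=3.8,interpolation=2)[:,:,::-1]
cv2.imwrite("pics/b.png",b);cv2.imwrite("pics/e.png",e)
cv2.imwrite("pics/a.png",np.vstack([cv2.resize(a,(400,275)),cv2.resize(c,(400,325))]))
E
```

```text
rest gauge [ 0.4103 -0.3132  0.03  ]
rest b [ 0.3691 -0.0537  0.02  ]
pad [ 0.5473 -0.1268  0.01  ]
post [ 0.7513 -0.1228  0.2   ]
lens [0.6148 0.0287 0.2   ]
knob [0.5665 0.084  0.24  ]
tip [ 0.4002 -0.1546  0.056 ]
tail [ 0.4122 -0.3664  0.056 ]
vise [0.4864 0.2938 0.1   ]
bolt [ 0.6789 -0.3498  0.03  ]
block [0.6822 0.0947 0.02  ]
rest c [ 0.2658 -0.311   0.02  ] rest b [ 0.3706 -0.0551  0.02  ] rest gauge [ 0.4215 -0.3218  0.02  ]
depth T [ 0.5478 -0.127   0.0071] [ 0.7432 -0.1207  0.2231] [ 0.4081 -0.3234  0.0659] [0.4941 0.2472 0.1744]
depth S [ 0.5524 -0.1308  0.0137] [ 0.4204 -0.2585  0.0617] [0.4783 0.2811 0.1465]
```

View pics/b.png

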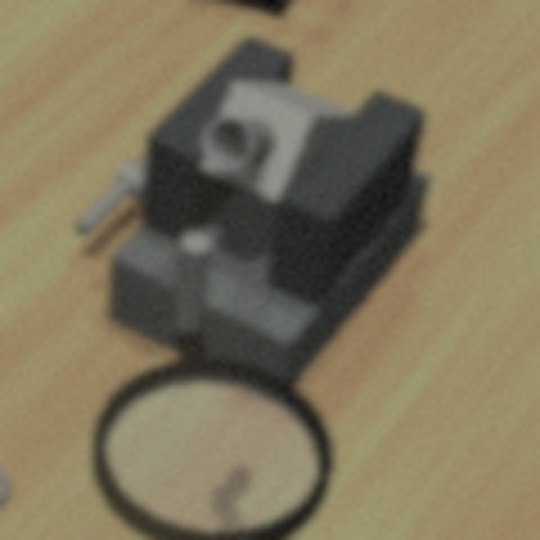

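View pics/e.png

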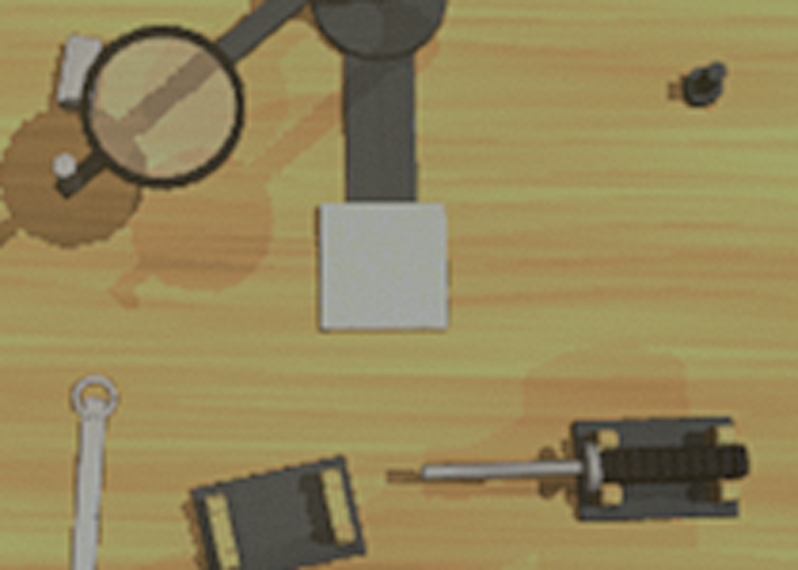

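Crop b shows the tube mouth at scene px ~(383,170.7) and the knob top at ~(374,193). Crop e shows the knob top at top px ~(302,223.5), rod tip at (396,304), and the handle right end at (481.5,301). The rod lies in the black-plated rest farthest from the base, and rest b is empty.

View pics/a.png

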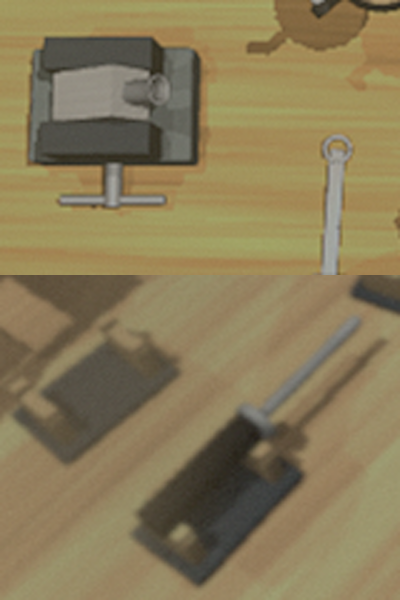

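```bash
python3 - <<'E'
from h import *
np.set_printoptions(precision=4,suppress=True)
S=np.load("scene0.npz");T=np.load("top0.npz")
print("knobtop",tri(T,(302,223.3),S,(374,193.2)), plane(T,302,223.3,.255))
# pad contour
g=cv2.cvtColor(T["img"],cv2.COLOR_RGB2HSV)
m=((g[...,1]<50)&(g[...,2]>130)).astype(np.uint8); m[:225]=0;m[275:]=0;m[:,:360]=0;m[:,410:]=0
r=cv2.minAreaRect(np.argwhere(m)[:,::-1].astype(np.float32)); print("pad",r,plane(T,*r[0],.01))
P=cloud(T); q=P[225:335,175:335]
# bright steel tube + depth slice near mouth
for z0 in (.13,.14,.15,.16,.17,.18):
    s=(q[...,2]>z0)&(q[...,2]<z0+.01); print(z0,s.sum(),np.nanmean(q[s],0),np.ptp(q[s],0))
# rod pixels: scan columns for tip/rod
h=P[285:320,390:490]; s=(h[...,2]>.045); 
pts=h[s]; print("rod cloud",pts.mean(0),pts.min(0),pts.max(0))
lo=pts[pts[:,1]>-.24]; print(np.polyfit(lo[:,1],lo[:,0],1))
E
```

```text
knobtop (array([0.5652, 0.0832, 0.256 ]), np.float64(0.0011013281245883721)) [0.5649 0.0829 0.255 ]
pad ((385.5, 249.5), (33.0, 33.0), 90.0) [ 0.5487 -0.1255  0.01  ]
0.13 173 [0.4881 0.3054 0.1343] [0.1082 0.1042 0.01  ]
0.14 222 [0.487  0.2854 0.1454] [0.0509 0.0855 0.0099]
0.15 204 [0.4879 0.276  0.154 ] [0.048  0.0705 0.0099]
0.16 51 [0.4882 0.2559 0.1646] [0.0461 0.0493 0.0093]
0.17 7 [0.4906 0.2485 0.1721] [0.0094 0.0029 0.0044]<stdin>:12: RuntimeWarning: Mean of empty slice
Traceback (most recent call last):
ValueError: zero-size array to reduction operation maximum which has no identity
```

The picture shows the tube mouth ring at top px ~(237,261), the look-alike empty rest, and the gauge rod seated in its own rest.

```bash
python3 - <<'E'
from h import *
np.set_printoptions(precision=4,suppress=True)
S=np.load("scene0.npz");T=np.load("top0.npz")
print("mouth",tri(T,(237,261),S,(382.9,170.7)),plane(T,237,261,.16),plane(S,382.9,170.7,.16))
print("jaw edge",[plane(T,u,v,.125) for u,v in((193,240.2),(237.8,240.2),(193,288.5),(236,288.5))])
# jaws: edges via depth, z>.118&<.13
P=cloud(T);q=P[225:335,175:335].reshape(-1,3); s=(q[:,2]>.11)&(q[:,2]<.135)&((q[:,0]>.515)|(q[:,0]<.46))
for a in (q[s&(q[:,0]>.5)],q[s&(q[:,0]<.47)]):
    r=cv2.minAreaRect(a[:,:2].astype(np.float32)); print(r)
g=cv2.cvtColor(T["img"],cv2.COLOR_RGB2GRAY).astype(int)
# rod centerline: bright rows per column ; handle dark
for u in range(400,436,5): 
    c=T["img"][292:314,u].astype(int); sat=c.max(1)-c.min(1); k=np.where(sat<45)[0]+292; print(u,k,plane(T,u,k.mean(),.056)[:2] if len(k) else "")
for u in (442,446,450,454,470,474,478,480,482,484):
    c=g[285:322,u]; print(u,c)
print("tip tri",tri(T,(396.5,304.3),S,(244.5,288)))
print("collar",tri(T,(441,302.5),S,(210.5,323)))
E
```

```text
mouth (array([0.4907, 0.2464, 0.1587]), np.float64(0.004052339107499601)) [0.489  0.2448 0.16  ] [0.4927 0.2467 0.16  ]
jaw edge [array([0.5442, 0.3647, 0.125 ]), array([0.5463, 0.2522, 0.125 ]), array([0.4233, 0.3569, 0.125 ]), array([0.4254, 0.2505, 0.125 ])]
((0.5308789014816284, 0.31073126196861267), (0.03287922218441963, 0.11040397733449936), 0.6048199534416199)
((0.44431477785110474, 0.3094913363456726), (0.03302597627043724, 0.11202484369277954), 1.0460127592086792)
400 [302 303 304 305] [ 0.4016 -0.1597]
405 [302 303 304 305] [ 0.4018 -0.1725]
410 [302 303 304 305] [ 0.4021 -0.1853]
415 [302 303 304 305] [ 0.4024 -0.1981]
420 [302 303 304 305] [ 0.4026 -0.2108]
425 [301 302 303 304 305] [ 0.4042 -0.2236]
430 [301 302 303 304 308] [ 0.4029 -0.2363]
435 [292 293 301 302 303 304 309] [ 0.4109 -0.2492]
442 [134 134 135 139 139 110  67  74  88  93  90  85 114 123 100 113 123 124
 133 138 129 114  99  86  49  47  52  47  59  73  73  60 111 153 142 140
 140]
446 [132 133 137 139 139 110  69  71 109 141 150 146 111  60  42  44  44  45
  44  46  41  38 101 145 144 148 151 112  53  64 
[... 735 characters left out ...]
  30  40 108 148 151 154 149 107  67  75  69  71 123 154 143 144 148
 149]
480 [138 137 138 143 141 140 137 140 141 142 149 129  70  26  36  39  43  45
  45  31  78 129 144 139 139 139 141 148 148 151 152 151 149 145 144 148
 148]
482 [137 137 137 140 139 139 140 139 141 140 145 150 152 144 134 130 119 120
 117 121 134 139 139 139 136 139 138 140 142 144 149 149 146 144 144 147
 149]
484 [140 137 139 137 138 141 139 141 141 142 144 148 144 143 146 149 147 145
 143 141 139 138 137 137 137 138 139 140 143 143 146 149 151 147 141 145
 149]
tip tri (array([ 0.3994, -0.1517,  0.0507]), np.float64(0.0009595125860229813))
collar (array([ 0.4071, -0.2621,  0.0596]), np.float64(0.004027014075259698))
```

Request:
drive_tool:
  series:
    - [[0.03, -0.03, -0.03], 0, 0.085]
    - [[0.566, -0.476, -0.069], 0, 0.085]
    - [[0.566, -0.476, -0.069], 0, 0.085]
    - [[0.566, -0.476, -0.069], 0, 0.085]
    - [[0.566, -0.476, -0.069], 0, 0.085]
    - [[0.566, -0.476, -0.069], 0, 0.085]
    - [[0.566, -0.476, -0.069], 0, 0.085]
    - [[0.566, -0.476, -0.069], 0, 0.085]
    - [[0.566, -0.476, -0.069], 0, 0.085]
    - [[0.566, -0.476, -0.069], 0, 0.085]
    - [[0.566, -0.476, -0.069], 0, 0.085]
    - [[0.566, -0.476, -0.069], 0, 0.085]
    - [[0.566, -0.476, -0.069], 0, 0.085]
    - [[0.566, -0.476, -0.069], 0, 0.085]
    - [[0.566, -0.476, -0.069], 0, 0.085]
    - [[0.566, -0.476, -0.069], 0, 0.085]
    - [[0.566, -0.476, -0.069], 0, 0.085]
    - [[0.566, -0.476, -0.069], 0, 0.085]
    - [[0.566, -0.476, -0.069], 0, 0.085]
    - [[0.566, -0.476, -0.069], 0, 0.085]

```text
time_s: 2.1
position: [0.5644, 0.082, 0.3006]
tool_rot: [[0.963, 0.271, 0.0], [0.271, -0.963, -0.0], [0.0, 0.0, -1.0]]
ft_force: [0.0, 0.1, -0.1]
grip_width: 0.0849
gripper_force: 0.0
```

Request:
drive_tool:
  series:
    - [[0, 0, 0.04], 0, 0.085]
    - [[0, 0, 0.077], 0, 0.085]
    - [[0, 0, 0.077], 0, 0.085]
    - [[0, 0, 0.077], 0, 0.085]
    - [[0, 0, 0.077], 0, 0.0]
    - [[0, 0, 0.077], 0, 0.0]
    - [[0, 0, 0.077], 0, 0.0]
    - [[0, 0, 0.077], 0, 0.0]
    - [[0, 0, 0.077], 0, 0.0]
    - [[0, 0, 0.077], 0, 0.0]
    - [[0, 0, 0.077], 0, 0.0]
    - [[0, 0, 0.077], 0, 0.0]
    - [[0, 0, 0.077], 0, 0.0]
  newtons: 40

```text
time_s: 3.4
position: [0.5644, 0.0836, 0.2237]
tool_rot: [[0.962, 0.273, -0.0], [0.273, -0.962, 0.001], [-0.0, -0.001, -1.0]]
ft_force: [-2.7, 3.3, 3.8]
grip_width: 0.0128
gripper_force: 39.1
```

```bash
python3 - <<'E'
import numpy as np
np.set_printoptions(precision=3,suppress=True)
R=np.array([[.963,.271],[.271,-.963]]); post=np.array([.7487,-.1215])
p0=np.array([.5652,.0832]); v=p0-post; r=np.hypot(*v); print(r)
f0=np.degrees(np.arctan2(v[1],-v[0])); print(f0)
for f in np.linspace(f0,-1.1,15)[1:]:
    p=post+.275*np.array([-np.cos(np.radians(f)),np.sin(np.radians(f))]); print(round(f,1),R.T@(p-p0))
E
```

```text
0.27490787547831363
48.12587622861165
44.6 [-0.015  0.008]
41.1 [-0.029  0.017]
37.6 [-0.043  0.026]
34.1 [-0.056  0.037]
30.5 [-0.069  0.048]
27.0 [-0.081  0.06 ]
23.5 [-0.092  0.073]
20.0 [-0.102  0.086]
16.5 [-0.112  0.1  ]
13.0 [-0.12   0.115]
9.4 [-0.128  0.13 ]
5.9 [-0.134  0.145]
2.4 [-0.14   0.161]
-1.1 [-0.145  0.177]
```

Request:
drive_tool:
  series:
    - [[-0.015, 0.008, 0], 0, 0]
    - [[-0.029, 0.017, 0], 0, 0]
    - [[-0.043, 0.026, 0], 0, 0]
    - [[-0.056, 0.037, 0], 0, 0]
    - [[-0.069, 0.048, 0], 0, 0]
    - [[-0.081, 0.06, 0], 0, 0]
    - [[-0.092, 0.073, 0], 0, 0]
    - [[-0.102, 0.086, 0], 0, 0]
    - [[-0.112, 0.1, 0], 0, 0]
    - [[-0.12, 0.115, 0], 0, 0]
    - [[-0.128, 0.13, 0], 0, 0]
    - [[-0.134, 0.145, 0], 0, 0]
    - [[-0.14, 0.161, 0], 0, 0]
    - [[-0.145, 0.177, 0], 0, 0]
    - [[-0.145, 0.177, 0], 0, 0]
    - [[-0.145, 0.177, 0], 0, 0]
    - [[-0.145, 0.177, 0], 0, 0]
    - [[-0.145, 0.177, 0], 0, 0]

```text
time_s: 5.2
position: [0.4725, -0.1273, 0.2236]
tool_rot: [[0.962, 0.272, -0.002], [0.272, -0.962, -0.001], [-0.002, 0.001, -1.0]]
ft_force: [-7.0, -1.5, 4.9]
grip_width: 0.0126
gripper_force: 39.8
```

Request:
drive_tool:
  series:
    - [[-0.145, 0.177, 0], 0, 0.085]

```text
time_s: 5.3
position: [0.4545, -0.17, 0.2235]
tool_rot: [[0.96, 0.278, 0.001], [0.278, -0.96, 0.001], [0.001, -0.0, -1.0]]
ft_force: [1.6, -1.7, 0.8]
grip_width: 0.0259
gripper_force: 0.0
```

Request:
drive_tool:
  series:
    - [[0, 0, 0], 0, 0.085]
    - [[0, 0, 0], 0, 0.085]
    - [[0, 0, 0], 0, 0.085]
    - [[0, 0, 0], 0, 0.085]
    - [[0, 0, 0], 0, 0.085]

```text
time_s: 5.8
position: [0.4537, -0.172, 0.2233]
tool_rot: [[0.962, 0.274, 0.0], [0.274, -0.962, 0.0], [0.0, 0.0, -1.0]]
ft_force: [-0.4, 0.2, 0.2]
grip_width: 0.0852
gripper_force: 0.0
```

I repeated a relative shift by mistake, so the tool moved 50 mm while it was opening. I'll check where the magnifier ended up.

```bash
python3 - <<'E'
from rig import env, viewer
import cv2,numpy as np
for n in ("scene","top"):
    d=viewer.get_image(n); np.savez(f"{n}1.npz",**d)
    if n=="scene": a=cv2.resize(d["img"][170:410,190:430,::-1],(480,480))
    else: b=cv2.resize(d["img"][130:330,300:460,::-1],(320,400)); 
cv2.imwrite("pics/m1.png",np.hstack([a,cv2.copyMakeBorder(b,0,80,0,0,0)]))
E
```

```text
(no output)
```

View pics/m1.png

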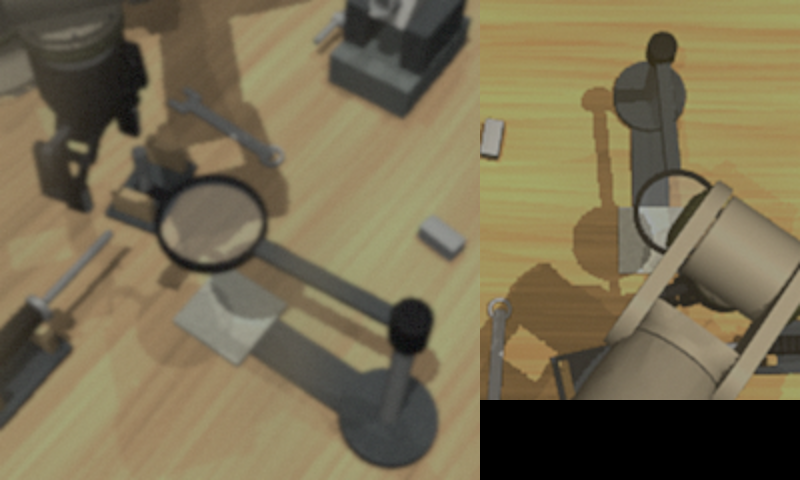

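The ring's centre is at scene px ~(296,282) and the left half of the ring is visible in top. The arm looks slightly past the pad, so I'll compute by how much.

```bash
python3 - <<'E'
from h import *
S=np.load("scene1.npz")
p=plane(S,296,282,.2); print(p, p[:2]-[.5487,-.1255])
# ring left/right extremes & edges
print([plane(S,190+u/2,170+v/2,.2) for u,v in((157,220),(267,228),(212,177),(205,271))])
v=p[:2]-[.7487,-.1215]; f=np.degrees(np.arctan2(v[1],-v[0])); print(f,np.hypot(*v))
print("knob now",np.array([.7487,-.1215])+.275*v/np.hypot(*v))
E
```

```text
[ 0.55096248 -0.14281525  0.2       ] [ 0.00226248 -0.01731525]
[array([ 0.50809323, -0.16994221,  0.2       ]), array([ 0.59341737, -0.11595049,  0.2       ]), array([ 0.51664809, -0.10164407,  0.2       ]), array([ 0.57771045, -0.18446891,  0.2       ])]
-6.152479865238528 0.19888304535780232
knob now [ 0.47528395 -0.15097307]
```

The lens is about 17 mm off. That is within tolerance but tight, so I'll pinch the knob again and bring it back.

Request:
drive_tool:
  series:
    - [[0.026, -0.014, 0], 0, 0.085]
    - [[0.026, -0.014, 0], 0, 0.085]
    - [[0.026, -0.014, 0], 0, 0]
    - [[0.026, -0.014, 0], 0, 0]
    - [[0.026, -0.014, 0], 0, 0]
    - [[0.026, -0.014, 0], 0, 0]
    - [[0.026, -0.014, 0], 0, 0]
    - [[0.026, -0.014, 0], 0, 0]
    - [[0.026, -0.014, 0], 0, 0]
    - [[0.026, -0.014, 0], 0, 0]

```text
time_s: 6.9
position: [0.4743, -0.1522, 0.2234]
tool_rot: [[0.962, 0.272, -0.001], [0.272, -0.962, -0.0], [-0.001, -0.0, -1.0]]
ft_force: [-5.4, -0.0, 4.1]
grip_width: 0.0128
gripper_force: 39.1
```

Request:
drive_tool:
  series:
    - [[0.003, -0.012, 0], 0, 0]
    - [[0.006, -0.0245, 0], 0, 0]
    - [[0.006, -0.0245, 0], 0, 0]
    - [[0.006, -0.0245, 0], 0, 0]
    - [[0.006, -0.0245, 0], 0, 0]
    - [[0.006, -0.0245, 0], 0, 0]
    - [[0.006, -0.0245, 0], 0, 0.085]
    - [[0.006, -0.0245, 0], 0, 0.085]
    - [[0.006, -0.0245, 0], 0, 0.085]
    - [[0.006, -0.0245, 0], 0, 0.085]
    - [[0.006, -0.0245, -0.05], 0, 0.085]
    - [[0.006, -0.0245, -0.1], 0, 0.085]
    - [[0.006, -0.0245, -0.1], 0, 0.085]
    - [[0.006, -0.0245, -0.1], 0, 0.085]

```text
time_s: 8.3
position: [0.474, -0.127, 0.324]
tool_rot: [[0.962, 0.272, 0.002], [0.272, -0.962, -0.001], [0.001, 0.001, -1.0]]
ft_force: [-0.2, 0.0, 0.2]
grip_width: 0.0854
gripper_force: 0.0
```

Request:
drive_tool:
  series:
    - [[-0.03, 0.04, 0], -8, 0.085]
    - [[-0.06, 0.08, 0], -16, 0.085]
    - [[-0.085, 0.12, 0], -24, 0.085]
    - [[-0.1155, 0.166, 0], -32, 0.085]
    - [[-0.1155, 0.166, 0], -40, 0.085]
    - [[-0.1155, 0.166, 0], -48, 0.085]
    - [[-0.1155, 0.166, 0.03], -56, 0.085]
    - [[-0.1155, 0.166, 0.07], -64, 0.085]
    - [[-0.1155, 0.166, 0.11], -72, 0.085]
    - [[-0.1155, 0.166, 0.15], -77, 0.085]
    - [[-0.1155, 0.166, 0.15], -77, 0.085]
    - [[-0.1155, 0.166, 0.15], -77, 0.085]
    - [[-0.1155, 0.166, 0.15], -77, 0.085]

```text
time_s: 9.6
position: [0.4084, -0.3188, 0.1751]
tool_rot: [[-0.047, 0.999, 0.002], [0.999, 0.047, -0.002], [-0.002, 0.002, -1.0]]
ft_force: [0.2, -0.4, -0.1]
grip_width: 0.0849
gripper_force: 0.0
```

```bash
python3 - <<'E'
from rig import env, viewer
import cv2,numpy as np
from h import *
d=viewer.get_image("scene"); np.savez("scene2.npz",**d)
print(proj(d,[[.4083,-.318,.056],[.401,-.15,.056],[.5487,-.1255,.2]]))
a=cv2.resize(d["img"][210:410,110:360,::-1],(750,600)); cv2.imwrite("pics/m2.png",a)
print(env.observe()["q"])
E
```

```text
[[189.79530311 344.13903607]
 [245.41341376 286.49980084]
 [301.07582116 275.1498722 ]]
[-5.10807519e+01  2.14080055e+01  8.49211639e+01  8.49947190e-04
  7.34773975e+01 -5.38051566e+01]
```

View pics/m2.png

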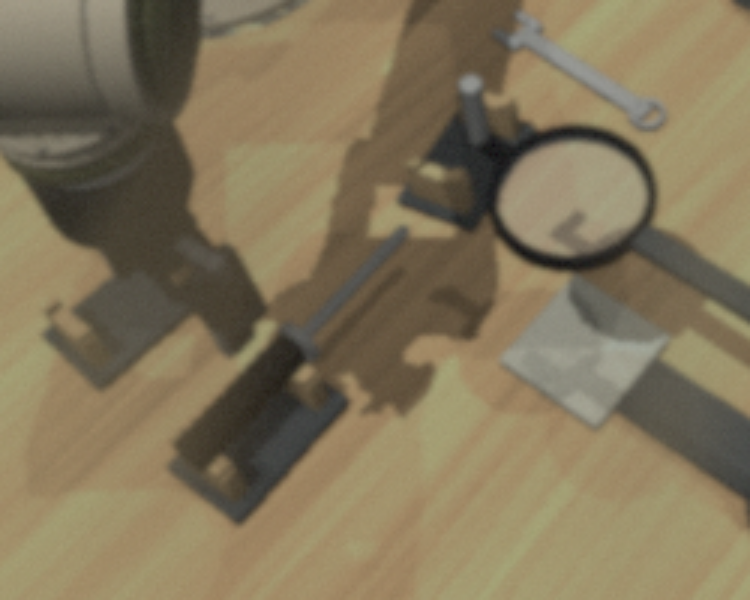

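The lens is back over the pad (ring centre about (302,276), expected (301,275)), and the rod is still in its rest. Next is the grasp.

Request:
drive_tool:
  series:
    - [[0, 0, 0.04], 0, 0.085]
    - [[0, 0, 0.08], 0, 0.085]
    - [[0, 0, 0.12], 0, 0.085]
    - [[0, 0, 0.138], 0, 0.085]
    - [[0, 0, 0.138], 0, 0.085]
    - [[0, 0, 0.138], 0, 0.0]
    - [[0, 0, 0.138], 0, 0.0]
    - [[0, 0, 0.138], 0, 0.0]
    - [[0, 0, 0.138], 0, 0.0]
    - [[0, 0, 0.138], 0, 0.0]
    - [[0, 0, 0.138], 0, 0.0]
    - [[0, 0, 0.138], 0, 0.0]
    - [[0, 0, 0.138], 0, 0.0]
  newtons: 60

```text
time_s: 10.95
position: [0.4081, -0.3184, 0.0362]
tool_rot: [[-0.049, 0.999, 0.001], [0.999, 0.049, -0.001], [-0.001, 0.001, -1.0]]
ft_force: [-0.3, 0.2, 6.8]
grip_width: 0.0212
gripper_force: 58.9
```

Request:
drive_tool:
  series:
    - [[0, 0, -0.04], 0, 0.0]
    - [[0, 0, -0.08], 0, 0.0]
    - [[0, 0, -0.12], 0, 0.0]
    - [[0, 0, -0.16], 0, 0.0]
    - [[0, 0, -0.2], 0, 0]
    - [[0, 0, -0.24], 0, 0.0]
    - [[0, 0, -0.28], 0, 0.0]
    - [[0, 0, -0.28], 0, 0.0]
    - [[0, 0, -0.28], 0, 0.0]

```text
time_s: 11.85
position: [0.4077, -0.318, 0.3154]
tool_rot: [[-0.049, 0.999, 0.0], [0.999, 0.049, -0.001], [-0.001, 0.0, -1.0]]
ft_force: [0.1, -1.3, -2.4]
grip_width: 0.0209
gripper_force: 59.4
```

```bash
cat > rod.py <<'E'
from rig import env, viewer
from h import *
import sys
# measure rod tilt from depth clouds: points near the tool plane ahead of the grip
def rod(tag):
    o=env.observe(); R=o["tool_rot"]; g=o["position"]-R[:,2]*env.pinch_z
    for n in ("scene","top"):
        d=viewer.get_image(n); np.savez(f"{n}_{tag}.npz",**d)
        q=(cloud(d)-g)@np.c_[R[:,0],R[:,1],-R[:,2]]   # along rod, across, up
        m=(abs(q[...,1])<.012)&(q[...,0]>.06)&(np.hypot(q[...,0],q[...,2])<.185)&(abs(q[...,2])<q[...,0]*2)
        p=q[m]
        if len(p)<8: print(n,"few",len(p)); continue
        e=p[np.argsort(np.hypot(p[:,0],p[:,2]))[-5:]].mean(0)
        v=np.linalg.svd(p[:,[0,2]]-p[:,[0,2]].mean(0),full_matrices=False)[2][0]
        v*=np.sign(v[0]); print(n,len(p),"tilt deg",np.degrees(np.arctan2(v[1],v[0])).round(1),"far",e.round(4))
    print("z",o["position"],"ft",o["ft_force"],"tq",o["wrist_torque"],"w",o["grip_width"],"q",o["q"].round(1))
    return o
if __name__=="__main__":
    np.set_printoptions(precision=3,suppress=True); rod(sys.argv[1])
E
python3 rod.py 3
```

```text
scene 366 tilt deg 0.1 far [0.168 0.002 0.003]
top 203 tilt deg 0.2 far [ 0.169 -0.     0.004]
z [ 0.408 -0.318  0.315] ft [ 0.139 -1.329 -2.448] tq [-0.053 -0.018 -0.038] w 0.020933920639319484 q [-51.1  15.7  69.7  -0.   94.6 -53.9]
```

Request:
drive_tool:
  series:
    - [[0, 0, 0], 0, 0.0]
    - [[0, 0, 0], 0, 0.0]
    - [[0, 0, 0], 0, 0.0]
    - [[0, 0, 0], 0, 0.0]
  newtons: 25

```text
time_s: 12.35
position: [0.4078, -0.3181, 0.3151]
tool_rot: [[-0.049, 0.999, -0.0], [0.999, 0.049, 0.0], [0.0, -0.0, -1.0]]
ft_force: [-1.0, 0.3, -1.6]
grip_width: 0.0206
gripper_force: 59.4
```

```bash
python3 rod.py 4
```

```text
scene 368 tilt deg 0.1 far [0.168 0.001 0.003]
top 204 tilt deg -0.4 far [0.169 0.001 0.005]
z [ 0.408 -0.318  0.315] ft [-0.955  0.267 -1.649] tq [-0.059 -0.023 -0.024] w 0.02055584508981661 q [-51.1  15.8  69.6   0.   94.6 -53.9]
```

Request:
drive_tool:
  series:
    - [[0, 0, 0], 0, 0.019]
    - [[0, 0, 0], 0, 0.018]
    - [[0, 0, 0], 0, 0.019]
    - [[0, 0, 0], 0, 0.018]
  newtons: 20

```text
time_s: 12.85
position: [0.4078, -0.3181, 0.3153]
tool_rot: [[-0.049, 0.999, -0.0], [0.999, 0.049, 0.0], [0.0, -0.0, -1.0]]
ft_force: [0.2, 0.1, -0.9]
grip_width: 0.0211
gripper_force: 59.4
```

```bash
python3 rod.py 5
```

```text
scene 368 tilt deg 0.1 far [0.168 0.001 0.004]
top 204 tilt deg 0.2 far [0.169 0.    0.004]
z [ 0.408 -0.318  0.315] ft [ 0.233  0.133 -0.865] tq [-0.042 -0.004 -0.058] w 0.02109930254363881 q [-51.1  15.7  69.6  -0.   94.7 -53.9]
```

The locked grip holds 60 N, so I'll pivot the rod tip-down by pressing its tail on the vise jaw's far end, at x≈0.531.

Request:
drive_tool:
  series:
    - [[0.04, 0.009, 0], 0, 0]
    - [[0.718, 0.158, 0], 2, 0]
    - [[0.718, 0.158, 0], 2, 0]
    - [[0.718, 0.158, 0], 2, 0]
    - [[0.718, 0.158, 0], 2, 0]
    - [[0.718, 0.158, 0], 2, 0]
    - [[0.718, 0.158, 0], 2, 0]
    - [[0.718, 0.158, 0], 2, 0]
    - [[0.718, 0.158, 0], 2, 0]
    - [[0.718, 0.158, 0], 2, 0]
    - [[0.718, 0.158, 0], 2, 0]
    - [[0.718, 0.158, 0], 2, 0]
    - [[0.718, 0.158, 0], 2, 0]
    - [[0.718, 0.158, 0], 2, 0]
    - [[0.718, 0.158, 0], 2, 0]
    - [[0.718, 0.158, 0], 2, 0]
    - [[0.718, 0.158, 0], 2, 0]
    - [[0.718, 0.158, 0], 2, 0]
    - [[0.718, 0.158, 0], 2, 0]
    - [[0.718, 0.158, 0], 2, 0]
  newtons: 60

```text
time_s: 14.95
position: [0.5307, 0.4058, 0.316]
tool_rot: [[-0.013, 1.0, 0.001], [1.0, 0.013, 0.0], [0.0, 0.001, -1.0]]
ft_force: [0.5, -0.5, -1.8]
grip_width: 0.0212
gripper_force: 59.3
```

```bash
python3 rod.py 6
```

```text
scene 49 tilt deg -0.7 far [ 0.166 -0.     0.005]
top 18 tilt deg 2.1 far [ 0.103 -0.004  0.004]
z [0.531 0.406 0.316] ft [ 0.485 -0.48  -1.838] tq [-0.028 -0.019  0.043] w 0.02115366332307956 q [ 27.3  32.9  41.9  -0.  105.2  26.5]
```

Request:
drive_tool:
  series:
    - [[0, 0, 0.04], 0, 0]
    - [[0, 0, 0.08], 0, 0]
    - [[0, 0, 0.12], 0, 0]
    - [[0, 0, 0.16], 0, 0]
    - [[0, 0, 0.185], 0, 0]
    - [[0, 0, 0.19], 0, 0]
    - [[0, 0, 0.194], 0, 0]
    - [[0, 0, 0.198], 0, 0]
    - [[0, 0, 0.202], 0, 0]
    - [[0, 0, 0.206], 0, 0]
    - [[0, 0, 0.206], 0, 0]

```text
time_s: 16.15
position: [0.5315, 0.4079, 0.1125]
tool_rot: [[-0.014, 1.0, 0.005], [1.0, 0.014, 0.003], [0.003, 0.005, -1.0]]
ft_force: [-2.0, 3.4, 7.2]
grip_width: 0.0212
gripper_force: 61.8
```

```bash
python3 rod.py 7
```

```text
scene 167 tilt deg 74.8 far [ 0.129 -0.001 -0.132]
top 63 tilt deg 66.6 far [ 0.127  0.002 -0.134]
z [0.532 0.408 0.112] ft [-2.013  3.44   7.238] tq [-0.017  0.24  -0.022] w 0.021190038818464207 q [27.4 39.  63.6  0.  77.  26.6]
```

```bash
sed -i 's/^        p=q\[m\]/        m\&=q[...,2]+g[2]>.02; p=q[m]; k=np.polyfit(p[:,0],p[:,2],1); p=p[abs(p[:,2]-np.polyval(k,p[:,0]))<.015]/' rod.py; python3 rod.py 7
```

```text
scene 46 tilt deg -5.6 far [ 0.164  0.001 -0.009]
top few 2
z [0.532 0.408 0.112] ft [-0.592  1.827  8.652] tq [-0.045  0.19   0.011] w 0.02124627135778514 q [27.4 39.  63.6  0.  77.  26.6]
```

Request:
drive_tool:
  series:
    - [[0, 0, 0.003], 0, 0]
    - [[0, 0, 0.006], 0, 0]
    - [[0, 0, 0.009], 0, 0]
    - [[0, 0, 0.012], 0, 0]
    - [[0, 0, 0.015], 0, 0]
    - [[0, 0, 0.018], 0, 0]
    - [[0, 0, 0.02], 0, 0]
    - [[0, 0, 0.02], 0, 0]

```text
time_s: 17.15
position: [0.5321, 0.4077, 0.0931]
tool_rot: [[-0.014, 1.0, 0.007], [1.0, 0.014, 0.003], [0.003, 0.007, -1.0]]
ft_force: [-1.0, 2.2, 12.0]
grip_width: 0.021
gripper_force: 70.2
```

```bash
python3 rod.py 8
```

```text
scene few 1
top few 5
z [0.532 0.408 0.093] ft [-0.983  2.239 11.991] tq [-0.386  0.13  -0.008] w 0.02099102503775667 q [27.4 40.1 64.9 -0.  74.6 26.6]rod.py:11: RankWarning: Polyfit may be poorly conditioned
  m&=q[...,2]+g[2]>.02; p=q[m]; k=np.polyfit(p[:,0],p[:,2],1); p=p[abs(p[:,2]-np.polyval(k,p[:,0]))<.015]
```

Request:
drive_tool:
  series:
    - [[0, 0, -0.04], 0, 0]
    - [[0, 0, -0.08], 0, 0]
    - [[0, 0, -0.12], 0, 0]
    - [[0, 0, -0.16], 0, 0]
    - [[0, 0, -0.21], 0, 0]
    - [[0, 0, -0.21], 0, 0]
    - [[-0.05, -0.007, -0.21], 0, 0]
    - [[-0.1, -0.014, -0.21], 0, 0]
    - [[-0.15, -0.021, -0.21], 0, 0]
    - [[-0.2, -0.027, -0.21], 0, 0]
    - [[-0.25, -0.034, -0.21], 0, 0]
    - [[-0.3, -0.041, -0.21], 0, 0]
    - [[-0.326, -0.045, -0.21], 0, 0]
    - [[-0.326, -0.045, -0.21], 0, 0]
    - [[-0.326, -0.045, -0.21], 0, 0]

```text
time_s: 18.75
position: [0.4902, 0.0799, 0.2998]
tool_rot: [[-0.013, 1.0, 0.001], [1.0, 0.013, 0.0], [0.0, 0.001, -1.0]]
ft_force: [0.1, 0.6, -1.6]
grip_width: 0.021
gripper_force: 68.3
```

```bash
python3 rod.py 9
```

```text
scene 82 tilt deg -27.8 far [ 0.147  0.003 -0.072]
top 72 tilt deg -28.2 far [ 0.15   0.    -0.073]
z [0.49 0.08 0.3 ] ft [ 0.136  0.614 -1.565] tq [-0.03   0.011 -0.025] w 0.021004136275446793 q [-4.4 13.9 74.7  0.  91.4 -5.2]
```

Request:
drive_tool:
  series:
    - [[0.001, 0.0015, 0.03], 0, 0]
    - [[0.001, 0.0015, 0.05], 0, 0]
    - [[0.001, 0.0015, 0.068], 0, 0]
    - [[0.001, 0.0015, 0.068], 0, 0]
    - [[0.001, 0.0015, 0.068], 0, 0]

```text
time_s: 19.35
position: [0.4919, 0.0819, 0.2319]
tool_rot: [[-0.015, 1.0, 0.0], [1.0, 0.015, 0.0], [0.0, 0.0, -1.0]]
ft_force: [0.5, -0.4, -1.8]
grip_width: 0.0208
gripper_force: 68.4
```

```bash
python3 rod.py 10; python3 - <<'E'
from h import *
S=np.load("scene_10.npz");T=np.load("top_10.npz")
for d,n in((S,"s"),(T,"t")): print(n,proj(d,[[.4895,.2455,.16],[.4895,.229,.1715]]))
a=cv2.resize(S["img"][140:215,340:415,::-1],(400,400),interpolation=2)
b=cv2.resize(T["img"][220:300,200:280,::-1],(400,400),interpolation=2)
cv2.imwrite("pics/m3.png",np.hstack([a,b]))
E
```

```text
scene 83 tilt deg -33.0 far [ 0.164 -0.004 -0.084]
top 85 tilt deg -30.0 far [ 0.166 -0.003 -0.08 ]
z [0.492 0.082 0.232] ft [ 0.485 -0.363 -1.786] tq [-0.024 -0.029 -0.021] w 0.0207967394273067 q [-4.2 16.6 82.2  0.  81.2 -5.1]
s [[381.46863096 170.43522384]
 [378.10236738 170.49141189]]
t [[236.70787169 260.77920166]
 [242.66810748 260.23323057]]
```

View pics/m3.png

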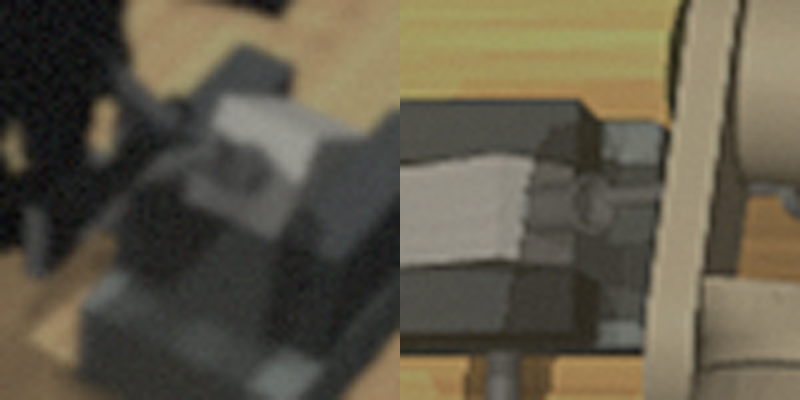

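Scene crop (left): the rod tip is at about (378.4,169), just outside the mouth. Top crop (right): the tip is at about (241.4,259) and the mouth ring centre about (238.6,260.6). The rod looks a few mm toward +x, so I'll quantify it.

```bash
python3 - <<'E'
from h import *
np.set_printoptions(precision=4,suppress=True)
S=np.load("scene_10.npz");T=np.load("top_10.npz")
for a in [(238.4,260.6),(237.6,261)]:
  for b in [(383,170.7),(384.5,171)]: print(tri(T,a,S,b))
print("tip",tri(T,(241.4,259),S,(378.4,169.1)))
# tip/rod by depth cloud in world
for d in(S,T):
    P=cloud(d); m=(abs(P[...,0]-.49)<.02)&(P[...,1]>.13)&(P[...,1]<.226)&(abs(P[...,2]-(.1715+.0+(.229-P[...,1])*.6))<.02)
    p=P[m]; k=np.polyfit(p[:,1],p[:,0],1); print(len(p),np.polyval(k,[.14,.229]),np.polyval(np.polyfit(p[:,1],p[:,2],1),[.14,.229]),p[:,1].max())
# tube outer by depth (top): points z>.15, y<.262
P=cloud(T); m=(P[...,2]>.150)&(P[...,1]>.235)&(P[...,1]<.262)&(abs(P[...,0]-.49)<.03); p=P[m]; print(p[:,0].mean(),np.ptp(p[:,0]),len(p)); v,u=np.where(m); print(v.min(),v.max(),u.min(),u.max())
for r in range(250,270): print(r,T["img"][r,236:252].mean(1).astype(int))
E
```

```text
(array([0.492 , 0.2429, 0.1616]), np.float64(0.0055653260475245075))
(array([0.4935, 0.2443, 0.1601]), np.float64(0.00890335697201414))
(array([0.4911, 0.2451, 0.1596]), np.float64(0.005162575997839606))
(array([0.4926, 0.2465, 0.1581]), np.float64(0.008509523395234584))
tip (array([0.4907, 0.2304, 0.1758]), np.float64(0.002935353200372744))
74 [0.4961 0.4905] [0.2319 0.1767] 0.22563759758097957
79 [0.4845 0.4915] [0.2328 0.1793] 0.22586360445950104
0.4891695694974671 0.02818488793564905 91
255 266 230 241
250 [ 43  42  42  41  74  99  91  93 105 115 113 114 111 109 110  90]
251 [ 42  40  46  39  65  83  77  88 111 117 113 111 109 103 107  88]
252 [44 44 44 42 49 59 55 70 92 97 92 89 91 91 93 77]
253 [41 43 42 40 52 62 58 57 61 69 68 66 70 67 67 58]
254 [48 52 54 49 52 58 62 61 69 74 70 71 71 70 70 60]
255 [69 67 65 67 63 62 60 65 72 75 73 68 70 71 70 58]
256 [71 64 68 73 79 66 51 62 68 67 69 70 69 69 74 70]
257 [55 62 70 77 82 79 68 71 75 75 76 80 80 81 85 87]
258 [61 66 78 81 85 90 90 90 91 92 92 91 94 92 93 87]
259 [69 67 79 87 87 93 93 92 90 90 92 90 88 91 88 80]
260 [69 67 80 94 91 85 84 82 80 80 77 75 77 73 69 55]
261 [67 66 79 94 93 88 79 71 73 73 69 71 70 71 66 47]
262 [65 69 80 90 92 95 83 71 82 80 78 80 78 81 75 54]
263 [61 69 84 89 90 91 78 70 78 79 77 78 77 77 69 68]
264 [67 62 77 81 84 84 76 76 77 77 79 75 79 77 70 77]
265 [77 73 77 75 77 70 72 76 78 75 76 74 76 77 68 95]
266 [ 65  72  78  72  65  63  73  79  77  76  75  78  78  78  65 112]
267 [ 58  59  58  59  59  64  75  77  77  78  79  79  77  74  59 111]
268 [ 61  59  60  59  59  64  69  73  70  71  69  73  70  60  52 112]
269 [ 60  57  59  58  57  58  58  61  60  63  64  65  64  63  55 113]
```

Request:
drive_tool:
  series:
    - [[0, -0.0025, 0.001], 0, 0]
    - [[0.008, -0.0025, 0.0065], 0, 0]
    - [[0.012, -0.0025, 0.0095], 0, 0]
    - [[0.016, -0.0025, 0.012], 0, 0]
    - [[0.02, -0.0025, 0.015], 0, 0]
    - [[0.024, -0.0025, 0.018], 0, 0]
    - [[0.024, -0.0025, 0.018], 0, 0]

```text
time_s: 20.15
position: [0.4888, 0.1054, 0.2128]
tool_rot: [[-0.014, 1.0, -0.0], [1.0, 0.014, -0.0], [-0.0, -0.0, -1.0]]
ft_force: [1.1, -0.4, -4.0]
grip_width: 0.0215
gripper_force: 68.1
```

```bash
python3 rod.py 11
```

```text
scene 132 tilt deg -33.2 far [ 0.162  0.005 -0.088]
top 137 tilt deg -27.8 far [ 0.165 -0.    -0.079]
z [0.489 0.105 0.213] ft [ 1.084 -0.366 -4.031] tq [-0.421 -0.227 -0.189] w 0.02146351646422699 q [-1.4 17.7 83.9 -0.  78.4 -2.2]
```

Request:
drive_tool:
  series:
    - [[0, 0.0015, 0.002], 0, 0]
    - [[0, 0.0015, 0.002], 0, 0]
    - [[0.004, 0.0015, 0.0045], 0, 0]
    - [[0.008, 0.0015, 0.007], 0, 0]
    - [[0.0127, 0.0015, 0.0095], 0, 0]
    - [[0.0127, 0.0015, 0.0095], 0, 0]
    - [[0.0127, 0.0015, 0.0095], 0, 0]

```text
time_s: 20.95
position: [0.4899, 0.1181, 0.2035]
tool_rot: [[-0.015, 1.0, -0.001], [1.0, 0.015, 0.0], [0.0, -0.001, -1.0]]
ft_force: [0.8, -0.0, -4.2]
grip_width: 0.0213
gripper_force: 68.1
```

```bash
python3 rod.py 12
```

```text
scene 174 tilt deg -20.1 far [ 0.168  0.007 -0.071]
top 174 tilt deg -24.9 far [ 0.169  0.002 -0.072]
z [0.49  0.118 0.204] ft [ 0.81  -0.014 -4.161] tq [-0.425 -0.002  0.059] w 0.02128212768760229 q [ 0.1 18.6 84.2  0.  77.2 -0.8]
```

Request:
drive_tool:
  series:
    - [[0.006, 0, -0.002], 0, 0]
    - [[0.012, 0, -0.003], 0, 0]
    - [[0.018, 0, -0.003], 0, 0]
    - [[0.024, 0, -0.002], 0, 0]
    - [[0.03, 0, -0.001], 0, 0]
    - [[0.035, 0, 0], 0, 0]
    - [[0.039, 0, 0], 0, 0]
    - [[0.039, 0, 0], 0, 0]

```text
time_s: 21.85
position: [0.4893, 0.1576, 0.2034]
tool_rot: [[-0.015, 1.0, -0.001], [1.0, 0.015, 0.001], [0.001, -0.001, -1.0]]
ft_force: [1.1, -0.1, -7.0]
grip_width: 0.0212
gripper_force: 67.7
```

```bash
sed -i 's/(q\[...,0\]>.06)/(q[...,0]>.055)\&(q[...,0]+g[1]<.225)/' rod.py; python3 rod.py 13
```

```text
Traceback (most recent call last):
  File "rod.py", line 19, in <module>
    np.set_printoptions(precision=3,suppress=True); rod(sys.argv[1])
                                                    ~~~^^^^^^^^^^^^^
  File "rod.py", line 11, in rod
    m&=q[...,2]+g[2]>.02; p=q[m]; k=np.polyfit(p[:,0],p[:,2],1); p=p[abs(p[:,2]-np.polyval(k,p[:,0]))<.015]
                                    ~~~~~~~~~~^^^^^^^^^^^^^^^^^
TypeError: expected non-empty vector for x
```

Request:
drive_tool:
  series:
    - [[0.005, 0, 0.0035], 0, 0]
    - [[0.01, 0, 0.007], 0, 0]
    - [[0.015, 0, 0.0105], 0, 0]
    - [[0.02, 0, 0.014], 0, 0]
    - [[0.025, 0, 0.0175], 0, 0]
    - [[0.03, 0, 0.021], 0, 0]
    - [[0.034, 0, 0.024], 0, 0]
    - [[0.034, 0, 0.024], 0, 0]

```text
time_s: 22.7
position: [0.4887, 0.1916, 0.1789]
tool_rot: [[-0.014, 1.0, -0.001], [1.0, 0.014, 0.001], [0.001, -0.001, -1.0]]
ft_force: [1.0, -1.8, -9.2]
grip_width: 0.021
gripper_force: 67.6
```

Request:
drive_tool:
  series:
    - [[0.002, 0, 0.0015], 0, 0]
    - [[0.004, 0, 0.003], 0, 0]
    - [[0.006, 0, 0.0042], 0, 0]
    - [[0.007, 0, 0.0049], 0, 0]
    - [[0.007, 0, 0.0049], 0, 0]

```text
time_s: 23.2
position: [0.4892, 0.1949, 0.1766]
tool_rot: [[-0.014, 1.0, 0.001], [1.0, 0.014, -0.006], [-0.006, 0.001, -1.0]]
ft_force: [-4.2, -23.9, 10.9]
grip_width: 0.0213
gripper_force: 70.2
```

```bash
python3 - <<'E'
from rig import env, viewer
from h import *
S=viewer.get_image("scene");T=viewer.get_image("top");np.savez("scene_14.npz",**S);np.savez("top_14.npz",**T)
a=cv2.resize(S["img"][130:210,330:410,::-1],(400,400),interpolation=2)
b=cv2.resize(T["img"][215:305,200:290,::-1],(400,400),interpolation=2)
cv2.imwrite("pics/m4.png",np.hstack([a,b]))
print(env.observe()["position"],env.observe()["ft_force"])
E
```

```text
[0.48917713 0.19484729 0.17661606] [ -4.86295982 -23.42534603  10.17488155]
```

View pics/m4.png

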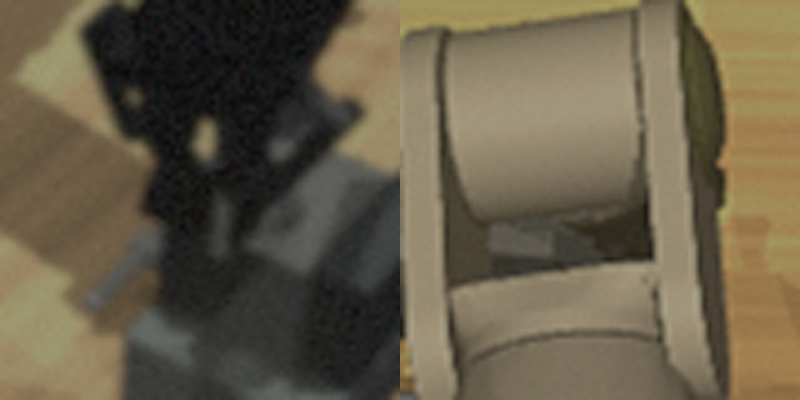

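The stop force is axial, about 27 N along the tube, and the stop is at the expected depth, so the collar is seated. I'll press briefly, then draw the rod out along the axis.

Request:
drive_tool:
  series:
    - [[0.001, 0, 0.0007], 0, 0]
    - [[0.001, 0, 0.0007], 0, 0]
    - [[0.001, 0, 0.0007], 0, 0]
    - [[-0.006, 0, -0.0045], 0, 0]
    - [[-0.014, 0, -0.01], 0, 0]
    - [[-0.023, 0, -0.016], 0, 0]
    - [[-0.033, 0, -0.023], 0, 0]
    - [[-0.043, 0, -0.03], 0, 0]
    - [[-0.053, 0, -0.037], 0, 0]
    - [[-0.063, 0, -0.044], 0, 0]
    - [[-0.073, 0, -0.051], 0, 0]
    - [[-0.083, 0, -0.058], 0, 0]
    - [[-0.093, 0, -0.065], 0, 0]
    - [[-0.103, 0, -0.072], 0, 0]
    - [[-0.113, 0, -0.079], 0, 0]
    - [[-0.123, 0, -0.086], 0, 0]
    - [[-0.133, 0, -0.093], 0, 0]
    - [[-0.133, 0, -0.093], 0, 0]
    - [[-0.133, 0, -0.093], 0, 0]

```text
time_s: 25.2
position: [0.4908, 0.0648, 0.2679]
tool_rot: [[-0.014, 1.0, -0.0], [1.0, 0.014, 0.0], [0.0, -0.0, -1.0]]
ft_force: [-0.4, -0.8, -0.7]
grip_width: 0.0211
gripper_force: 68.3
```

```bash
python3 rod.py 15
```

```text
scene 76 tilt deg -35.7 far [ 0.136  0.001 -0.093]
top 61 tilt deg -36.8 far [ 0.137 -0.    -0.09 ]
z [0.491 0.065 0.268] ft [-0.408 -0.827 -0.67 ] tq [-0.014 -0.03  -0.023] w 0.021070110846166744 q [-6.2 14.8 78.7  0.  86.5 -7. ]
```

The rod is drawn out, and its tilt of about −36° matches the tube. Next I'll level it by pressing its front part onto the top of the +x jaw.

Request:
drive_tool:
  series:
    - [[0, 0.02, -0.02], 0, 0]
    - [[0, 0.042, -0.02], 0, 0]
    - [[0.02, 0.042, -0.01], 0, 0]
    - [[0.05, 0.042, 0.01], 0, 0]
    - [[0.075, 0.042, 0.03], 0, 0]
    - [[0.075, 0.042, 0.046], 0, 0]
    - [[0.075, 0.042, 0.046], 0, 0]
    - [[0.075, 0.042, 0.046], 0, 0]

```text
time_s: 26.1
position: [0.5319, 0.1405, 0.2222]
tool_rot: [[-0.014, 1.0, -0.0], [1.0, 0.014, -0.0], [-0.0, -0.0, -1.0]]
ft_force: [-0.2, -0.1, -1.1]
grip_width: 0.0213
gripper_force: 68.4
```

```bash
python3 rod.py 16; python3 - <<'E'
from h import *
P=cloud(np.load("top_16.npz")); m=(P[...,2]>.11)&(P[...,2]<.135)&(P[...,0]>.515)&(P[...,0]<.56)&(P[...,1]>.2)&(P[...,1]<.4); print(P[m].min(0),P[m].max(0),m.sum())
E
```

```text
scene few 3
top 46 tilt deg -46.7 far [ 0.083  0.002 -0.053]
z [0.532 0.141 0.222] ft [-0.249 -0.104 -1.107] tq [-0.041 -0.063 -0.002] w 0.021301023232724193 q [ 2.5 22.2 75.2 -0.  82.6  1.7]
[0.5150276  0.28435446 0.11618239] [0.54677065 0.36505453 0.13265763] 383
```

Request:
drive_tool:
  series:
    - [[0, 0, 0.008], 0, 0]
    - [[0, 0, 0.016], 0, 0]
    - [[0, 0, 0.024], 0, 0]
    - [[0, 0, 0.032], 0, 0]
    - [[0, 0, 0.04], 0, 0]
    - [[0, 0, 0.048], 0, 0]
    - [[0, 0, 0.056], 0, 0]
    - [[0, 0, 0.064], 0, 0]
    - [[0, 0, 0.072], 0, 0]
    - [[0, 0, 0.08], 0, 0]
    - [[0, 0, 0.088], 0, 0]
    - [[0, 0, 0.096], 0, 0]
    - [[0, 0, 0.102], 0, 0]
    - [[0, 0, 0.106], 0, 0]
    - [[0, 0, 0.106], 0, 0]

```text
time_s: 27.7
position: [0.5316, 0.1405, 0.1153]
tool_rot: [[-0.014, 1.0, -0.001], [1.0, 0.014, 0.0], [0.0, -0.001, -1.0]]
ft_force: [0.6, -2.0, 1.5]
grip_width: 0.0214
gripper_force: 65.6
```

```bash
sed -i 's/\&(q\[...,0\]+g\[1\]<.225)//' rod.py; python3 rod.py 17
```

```text
scene 111 tilt deg 48.3 far [ 0.164  0.005 -0.003]
top 209 tilt deg -0.5 far [ 0.184  0.001 -0.008]
z [0.532 0.14  0.115] ft [ 0.563 -2.03   1.505] tq [0.255 0.074 0.035] w 0.021353037554435073 q [ 2.5 28.2 84.6  0.  67.3  1.7]
```

Request:
drive_tool:
  series:
    - [[0, 0, 0.003], 0, 0]
    - [[0, 0, 0.003], 0, 0]
    - [[0, 0, -0.03], 0, 0]
    - [[0, 0, -0.07], 0, 0]
    - [[0, 0, -0.11], 0, 0]
    - [[0, 0, -0.15], 0, 0]
    - [[0, 0, -0.2], 0, 0]
    - [[0, 0, -0.2], 0, 0]
    - [[0, 0, -0.2], 0, 0]

```text
time_s: 28.7
position: [0.5317, 0.1405, 0.3159]
tool_rot: [[-0.014, 1.0, 0.001], [1.0, 0.014, -0.0], [-0.0, 0.001, -1.0]]
ft_force: [-0.0, 0.5, -3.0]
grip_width: 0.0211
gripper_force: 65.3
```

```bash
python3 rod.py 18
```

```text
scene 94 tilt deg -6.2 far [ 0.165  0.    -0.   ]
top 136 tilt deg -4.0 far [ 0.165 -0.001 -0.001]
z [0.532 0.141 0.316] ft [-0.007  0.452 -3.036] tq [-0.041  0.002  0.013] w 0.02106036554368394 q [ 2.5 19.2 64.4 -0.  96.3  1.7]
```

Tilt is about −2°, which is level enough. I'll travel over the magnifier to a point short of the lens on the −y side.

Request:
drive_tool:
  series:
    - [[-0.04, 0.001, 0], 0, 0]
    - [[-0.541, 0.012, 0], 0, 0]
    - [[-0.541, 0.012, 0], 0, 0]
    - [[-0.541, 0.012, 0], 0, 0]
    - [[-0.541, 0.012, 0], 0, 0]
    - [[-0.541, 0.012, 0], 0, 0]
    - [[-0.541, 0.012, 0], 0, 0]
    - [[-0.541, 0.012, 0], 0, 0]
    - [[-0.541, 0.012, 0], 0, 0]
    - [[-0.541, 0.012, 0], 0, 0]
    - [[-0.541, 0.012, 0], 0, 0]
    - [[-0.541, 0.012, 0], 0, 0]
    - [[-0.541, 0.012, 0], 0, 0]
    - [[-0.541, 0.012, 0], 0, 0]
    - [[-0.541, 0.012, 0], 0, 0]
    - [[-0.541, 0.012, 0], 0, 0]

```text
time_s: 30.4
position: [0.5517, -0.3991, 0.3164]
tool_rot: [[-0.015, 1.0, 0.0], [1.0, 0.015, -0.0], [-0.0, 0.0, -1.0]]
ft_force: [-0.5, -0.1, -2.7]
grip_width: 0.0216
gripper_force: 65.0
```

```bash
python3 rod.py 19
```

```text
scene 553 tilt deg -5.1 far [ 0.166  0.002 -0.001]
top 216 tilt deg -2.7 far [ 0.167 -0.    -0.001]
z [ 0.552 -0.399  0.316] ft [-0.54  -0.095 -2.662] tq [-0.03   0.045  0.025] w 0.021570331134329504 q [-45.8  34.6  38.8   0.  106.6 -46.7]
```

Request:
drive_tool:
  series:
    - [[0, 0, 0.04], 0, 0]
    - [[0, 0, 0.08], 0, 0]
    - [[0, 0, 0.12], 0, 0]
    - [[0, 0, 0.16], 0, 0]
    - [[0, 0, 0.2], 0, 0]
    - [[0, 0, 0.226], 0, 0]
    - [[0, 0, 0.226], 0, 0]
    - [[0.03, 0, 0.226], 0, 0]
    - [[0.06, 0, 0.226], 0, 0]
    - [[0.085, 0, 0.226], 0, 0]
    - [[0.105, 0, 0.226], 0, 0]
    - [[0.105, 0, 0.226], 0, 0]
    - [[0.105, 0, 0.226], 0, 0]

```text
time_s: 31.8
position: [0.5507, -0.2959, 0.0918]
tool_rot: [[-0.015, 1.0, 0.002], [1.0, 0.015, -0.002], [-0.002, 0.002, -1.0]]
ft_force: [0.1, -0.0, -2.1]
grip_width: 0.0213
gripper_force: 65.1
```

```bash
python3 rod.py 20; python3 - <<'E'
from h import *
S=np.load("scene_20.npz");T=np.load("top_20.npz")
for d in(S,T): print(proj(d,[[.5487,-.1255,.2],[.5487,-.1255,.103]]))
a=cv2.resize(S["img"][210:370,200:360,::-1],(400,400),interpolation=2)
b=cv2.resize(T["img"][150:310,320:480,::-1],(400,400),interpolation=2)
cv2.imwrite("pics/m5.png",np.hstack([a,b]))
E
```

```text
scene 70 tilt deg 34.4 far [0.1   0.003 0.023]
top 119 tilt deg 54.8 far [ 0.155 -0.006  0.094]
z [ 0.551 -0.296  0.092] ft [ 0.119 -0.006 -2.079] tq [-0.058 -0.004  0.009] w 0.021271253342813524 q [-39.1  36.2  73.4  -0.   70.3 -39.9]
[[301.07582116 275.1498722 ]
 [303.39054838 302.77323249]]
[[391.86233706 236.46739921]
 [388.40800128 243.55043585]]
```

View pics/m5.png

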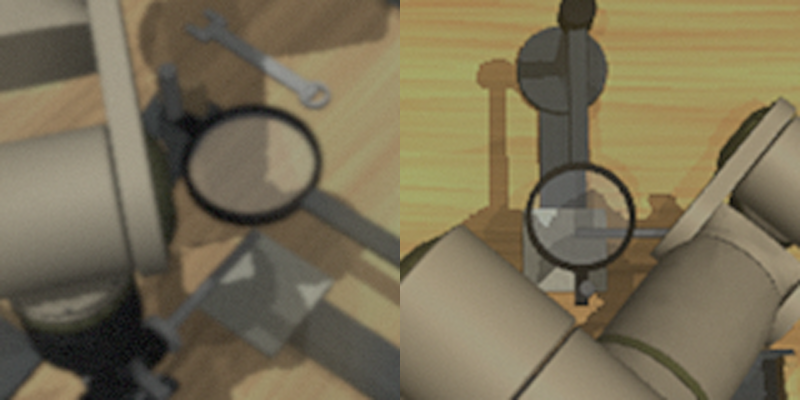

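The ring's centre at top px (392.4,236.4) matches the pad centre, predicted at (391.9,236.5). The rod tip at (390,243) in top and (303,303) in scene is under the lens within about 4 mm, touching nothing. I'll let it settle and hand in.

Request:
drive_tool:
  series:
    - [[0.002, 0, 0], 0, 0]
    - [[0.002, 0, 0], 0, 0]
    - [[0.002, 0, 0], 0, 0]
    - [[0.002, 0, 0], 0, 0]
    - [[0.002, 0, 0], 0, 0]
    - [[0.002, 0, 0], 0, 0]

```text
time_s: 32.5
position: [0.5499, -0.2934, 0.0899]
tool_rot: [[-0.014, 1.0, -0.0], [1.0, 0.014, -0.0], [-0.0, -0.0, -1.0]]
ft_force: [1.0, 0.1, -1.7]
grip_width: 0.0213
gripper_force: 65.1
```

```bash
python3 -c "
from rig import env
print(env.close_job())"
```

```text
the job is handed in; nothing more can be done
None
```

I handed the job in at 32.5 s, and no verdict came back: by my measurements the lens is over the pad, the rod was seated in the tube and drawn out, and it is now held level and still with its tip under the lens; one wrong move dragged the magnifier about 17 mm off the pad, and I put it back before taking the rod.

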